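# Line up knob blanks by size on the laser-marking pallet

### The arm

A 6-joint arm with a two-finger parallel gripper is mounted at the origin on the work surface. World frame = base frame: x ahead of the robot, y to its left, z up, the work surface at z = 0. Lengths are in m, angles in degrees, forces in N, time in s.
With the tool pointing down it reaches from about 0.3 to 0.75 m from the base axis. Payload 8.5 kg.
Tool frame: the origin (TCP) lies on the mounting face of the last link; the fingertips stand 173 mm ahead of it and the grasp point (between the pads) lies 155 mm ahead of it (env.tips_ahead is the distance from the TCP to the fingertips, in m); z points along the fingers, x is the direction in which the jaws open and shut, and the axes are right-handed (so a half turn about z gives the same grasp; the last joint's range is limited). The gripper opens to 85 mm and grips with 20 to 120 N. Pads are 22 mm wide; open, the fingers measure 114 mm over their backs; the gripper's body (76 mm by 85 mm) begins 54 mm behind the grasp point. The pads swing forward as they close: fully open they stand 13 mm farther back than shut.
Start: joints at [63.409, 21.807, 74.336, -0, 83.858, -12.336], TCP at [0.135, 0.533, 0.405] pointing down, gripper open.
Joint ranges: [-178.18, 178.18], [-50.72, 133.34], [12.68, 142.11], [-81.47, 261.47], [9.98, 163.14], [-165.26, 165.26]. Speed limits (degrees/s): [136.94, 136.94, 180, 180, 180, 180].

### API

Orientations are given as a 3x3 rotation matrix whose columns are the frame's x, y, z axes.
In Python, from rig import env gives the robot as it stands. The module is installed in compiled form; this text tells all that it offers.
- The arm moves only by the tool step_arm, never from a script. Its argument "increments" is a list of rows, each an object of numbers: "x", "y", "z": the shift along the tool's x, y, z in cm; "wx", "wy", "wz": the turn, a rotation vector about the tool's x, y, z in rad; "gripper": the finger opening in cm, from 0 to 8.54. A call has 1 to 20 rows; each row shifts and turns the commanded pose from where the row before left it, along the tool's axes as they then stand; what a row does not reach is not made up. A row lasts 1/10 s, in which the tool goes at most 50 mm and 8.59 degrees, less where a joint would pass 70% of its speed; a pose out of reach is approached as far as the arm can. A call with a gripper value outside its range is refused whole. The fingers move at their own pace and stop on an object; "newtons" is the grip in N (left out, the last holds). Time passes only in rows, so rows that do not move let the fingers close. It gives the time, the measured TCP pose, the force and the opening at its end, in the units of the state.
- env.observe(): the state, without advancing time (a new reading comes with each control period).
- env.get_image(name): name is "side" or "top" or "wrist"; returns a dict with "color" (400x640x3 uint8, blue, green, red), "camera_matrix" (3x3 intrinsics, pixels), "rvec" (rotation vector, rad) and "tvec" (3), from world to camera coordinates, as OpenCV has them. Camera axes: x right, y down, z forward; pixel columns grow to the right and rows downward; lengths in m; the calibration is good to about 2 mm. A picture is of the moment at which its call begins. There is no depth.
- env.close_job(): hands the job in, once; it reports no verdict.
The state is a dict: "time_s": time; "q": joint angles; "qvel": joint speeds; "joint_efforts": joint torques, N m; "position": TCP position; "tool_rot": TCP orientation; "ft_force": force on the tool from outside, world axes, zero at the start; "wrist_torque": the same for the moment, N m; "grip_width": finger opening in m.
Only numpy, scipy, OpenCV 4.12 (cv2) and the standard library are available. Lean on these libraries where they do the work, as an engineer would, in place of code of your own. Each camera call takes 0.05 s, during which the arm holds its last target. There are 200 camera calls.

### The job

Load the laser-marking pallet: stand the four turned aluminium knob blanks upright on its four black pads, one centred on each pad, in order of size, with the smallest on the pad next to the steel stop block and the largest at the other end of the row. Do not shift or knock over the pink flask.

Things in the scene. Friction and masses are not known exactly. Their poses are not given: they have to be found in the camera images.
- blank_w_center (a point): loose turned knob blank, the largest of four: a plain solid upright cylinder of bare aluminium, 58 mm diameter, 64 mm high, with two dark grooves near the top and a small dark bore in the top face; stands on the bench at the start. The point is its centre, half-way up; z is the cylinder's axis, up.
- blank_x_center (a point): loose turned knob blank, the smallest of four: a plain solid upright cylinder of bare aluminium, 28 mm diameter, 40 mm high, with two dark grooves near the top and a small dark bore in the top face; stands on the bench at the start. The point is its centre, half-way up; z is the cylinder's axis, up.
- blank_y_center (a point): loose turned knob blank, the second largest of four: a plain solid upright cylinder of bare aluminium, 48 mm diameter, 56 mm high, with two dark grooves near the top and a small dark bore in the top face; stands on the bench at the start. The point is its centre, half-way up; z is the cylinder's axis, up.
- blank_z_center (a point): loose turned knob blank, the second smallest of four: a plain solid upright cylinder of bare aluminium, 38 mm diameter, 48 mm high, with two dark grooves near the top and a small dark bore in the top face; stands on the bench at the start. The point is its centre, half-way up; z is the cylinder's axis, up.
- pad_a_top (a point): one of four identical fixed round black rubber pads, 70 mm diameter, in a row about 85 mm apart on an aluminium pallet (430 x 90 x 8 mm) that is fixed on the bench; which pad lies where in the row varies. The point is the centre of the pad's top face, 11 mm above the bench; x is across the row, y along it.
- pad_b_top (a point): one of four identical fixed round black rubber pads, 70 mm diameter, in a row about 85 mm apart on an aluminium pallet (430 x 90 x 8 mm) that is fixed on the bench; which pad lies where in the row varies. The point is the centre of the pad's top face, 11 mm above the bench; x is across the row, y along it.
- pad_c_top (a point): one of four identical fixed round black rubber pads, 70 mm diameter, in a row about 85 mm apart on an aluminium pallet (430 x 90 x 8 mm) that is fixed on the bench; which pad lies where in the row varies. The point is the centre of the pad's top face, 11 mm above the bench; x is across the row, y along it.
- pad_d_top (a point): one of four identical fixed round black rubber pads, 70 mm diameter, in a row about 85 mm apart on an aluminium pallet (430 x 90 x 8 mm) that is fixed on the bench; which pad lies where in the row varies. The point is the centre of the pad's top face, 11 mm above the bench; x is across the row, y along it.
- stop_center (a point): the dark steel stop block, fixed at one or the other end of the pallet, in line with the pads (70 mm across the row, 32 mm along it, 45 mm tall, top 53 mm above the bench); its centre lies about 62 mm beyond the centre of the nearest pad. At the pallet's other end is a low round black clamp knob (32 mm diameter). The point is the block's centre.
- flask_center (a point): bystander: a pink drinking flask, 66 mm diameter, 176 mm tall, standing loose on the bench on the robot's right. The point is its centre, half-way up.
There are look-alikes about, which are no part of the job. What is shaped like the part that bears blank_w_center but brown is not meant. Leave any turquoise look-alike of the part that bears blank_z_center alone.

How it is judged (in metres and radians):
At the end, for the whole second after the job is handed in: Each blank stands upright (within 0.1 rad) and at rest on a pad, its axis within 12 mm of the pad's centre; counted from the steel stop block outwards the blanks are in order from smallest to largest ((horizontal distance between blank_x_center and pad_a_top below 0.012 m or horizontal distance between blank_x_center and pad_b_top below 0.012 m or horizontal distance between blank_x_center and pad_c_top below 0.012 m or horizontal distance between blank_x_center and pad_d_top below 0.012 m) and horizontal distance between blank_x_center and stop_center between 0.0325 and 0.0925 m and angle between each of blank_x_center, blank_z_center, blank_y_center, blank_w_center's own z axis and vertical below 0.1 rad and height (world z) of blank_x_center between 0.026 and 0.036 m and linear speed of each of blank_x, blank_z, blank_y, blank_w below 0.02 m/s and angular speed of each of blank_x, blank_z, blank_y, blank_w below 0.2 rad/s and (horizontal distance between blank_z_center and pad_a_top below 0.012 m or horizontal distance between blank_z_center and pad_b_top below 0.012 m or horizontal distance between blank_z_center and pad_c_top below 0.012 m or horizontal distance between blank_z_center and pad_d_top below 0.012 m) and horizontal distance between blank_z_center and stop_center between 0.1175 and 0.1775 m and height (world z) of blank_z_center between 0.03 and 0.04 m and (horizontal distance between blank_y_center and pad_a_top below 0.012 m or horizontal distance between blank_y_center and pad_b_top below 0.012 m or horizontal distance between blank_y_center and pad_c_top below 0.012 m or horizontal distance between blank_y_center and pad_d_top below 0.012 m) and horizontal distance between blank_y_center and stop_center between 0.2025 and 0.2625 m and height (world z) of blank_y_center between 0.034 and 0.044 m and (horizontal distance between blank_w_center and pad_a_top below 0.012 m or horizontal distance between blank_w_center and pad_b_top below 0.012 m or horizontal distance between blank_w_center and pad_c_top below 0.012 m or horizontal distance between blank_w_center and pad_d_top below 0.012 m) and horizontal distance between blank_w_center and stop_center between 0.2875 and 0.3475 m and height (world z) of blank_w_center between 0.038 and 0.048 m); the robot touches nothing.
It fails at once if the pink flask is shifted by more than 20 mm or knocked over (distance of flask_center from where it was at the start of the episode above 0.02 m or angle between flask_center's own z axis and vertical above 0.3 rad).
It also fails if it takes over 96 s, if anything falls off the work surface, if the arm or the gripper's body presses on something with over 40 N, if the wrist force passes 120 N, or if a joint passes its speed limit or range.

## Working session

There is one attempt and no reset: what is moved stays moved. The work goes in short steps, Python scripts to look and compute and a tool call to move; the robot and the scene stay as the last step left them, time stands still between calls to the robot, and variables do not carry over. Pictures are saved under pics/ and viewed, about 12 in all and at most 16, crops included, and the job is handed in when it is done.

Besides the shell and the picture viewer there is one more tool, called after ">>>" by a JSON object that holds its "method" and its "body", one argument or row to a line. step_arm: Moves the arm, as the interface text tells. Its arguments: {"type":"object","properties":{"increments":{"type":"array"},"newtons":{"type":"number"}},"required":["increments"]}

```bash
mkdir -p pics
cat > h.py <<'E'
import numpy as np, cv2
from rig import env
def look(n,save=None):
    d=env.get_image(n)
    if save: cv2.imwrite('pics/'+save,d['color'])
    return d
def ray(d,u,v,z):
    R=cv2.Rodrigues(np.array(d['rvec'],float))[0]; t=np.array(d['tvec'],float).ravel()
    K=np.array(d['camera_matrix'])
    c=-R.T@t; w=R.T@np.linalg.solve(K,[u,v,1.])
    return c+w*(z-c[2])/w[2]
E
python3 - <<'E'
from h import *
for n in('top','side'):
    d=look(n,n+'0.png'); R=cv2.Rodrigues(np.array(d['rvec']))[0]
    print(n,-R.T@np.ravel(d['tvec']),R[2],d['camera_matrix'][0][0])
o=env.observe(); print(o)
E
```

```text
top [ 0.35717626 -0.08735568  0.80189128] [ 0.20953504  0.00643674 -0.97777995] 366.8243370700167
side [ 0.26739275 -0.75139456  0.88789083] [ 0.223135    0.61683683 -0.75480004] 491.26473051439916
{'time_s': 0.1, 'q': array([ 6.34084386e+01,  2.18360639e+01,  7.43783463e+01, -3.28695296e-03,
        8.38567464e+01, -1.23374535e+01]), 'qvel': array([-0.07478483, -0.09234742, -0.17703737, -0.02940062, -0.00694058,
        0.03327267]), 'joint_efforts': array([ 5.64252739e-03, -4.49210036e+01, -2.31652075e+01, -2.31215103e-05,
        3.69539513e-03,  2.71339849e-05]), 'position': array([0.13542571, 0.53302281, 0.40419552]), 'tool_rot': array([[ 2.46216489e-01,  9.69214726e-01, -5.04910310e-04],
       [ 9.69214083e-01, -2.46216917e-01, -1.13607815e-03],
       [-1.22542113e-03, -2.09645011e-04, -9.99999227e-01]]), 'ft_force': array([-0.29088845, -0.34886865, -0.05183601]), 'wrist_torque': array([0.00160981, 0.01459955, 0.01886464]), 'grip_width': 0.08532598487564526}
```

View pics/top0.png

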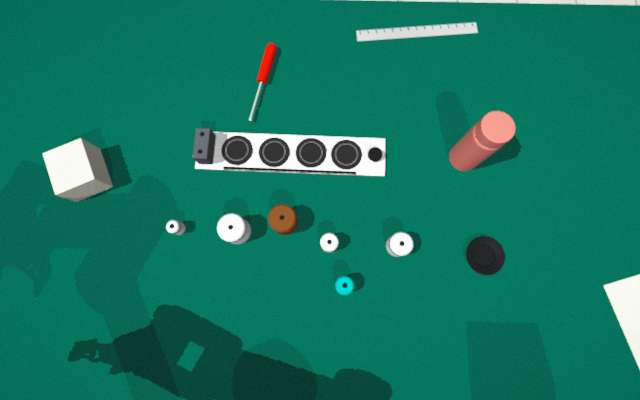

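View pics/side0.png

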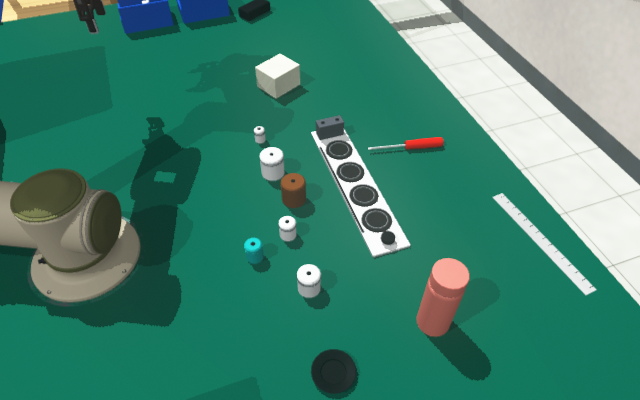

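Top view: the blanks' bores are at about x (174,227), w (231,228), z (329,242) and y (401,244). Look-alikes are brown (282,219) and turquoise (344,286), to be left alone. The pads are at about (237,150), (274,152), (311,153) and (346,153), with the stop at (203,145), the clamp knob at (375,154) and the flask at (480,140). Next I'll check the choice in a crop and measure.

```bash
cat > m.py <<'E'
from h import *
def bores(d,guess,H,r=6):
    g=cv2.cvtColor(d['color'],cv2.COLOR_BGR2GRAY).astype(float); out=[]
    for (u,v),z in zip(guess,H):
        p=g[v-r:v+r+1,u-r:u+r+1]; w=np.clip(np.percentile(p,60)*.75-p,0,None)
        yy,xx=np.mgrid[v-r:v+r+1,u-r:u+r+1]; w[(yy-v)**2+(xx-u)**2>r*r*.6]=0
        c=((w*xx).sum()/w.sum(),(w*yy).sum()/w.sum()); out.append((c,ray(d,*c,z)))
    return out
E
python3 - <<'E'
from m import *
d=look('top')
for n,o in zip('xwzyBT',bores(d,[(174,227),(231,228),(329,242),(402,244),(282,217),(344,285)],[.04,.064,.048,.056,.064,.048])): print(n,np.round(o[0],1),o[1].round(4))
g=cv2.cvtColor(d['color'],cv2.COLOR_BGR2GRAY)
m=(g[130:180,185:390]<60).astype(np.uint8)
cs,_=cv2.findContours(m,cv2.RETR_EXTERNAL,cv2.CHAIN_APPROX_NONE)
for c in cs:
    if cv2.contourArea(c)>80:
        (u,v),a,_=cv2.fitEllipse(c); u+=185;v+=130; print(round(u,1),round(v,1),np.round(a,1),ray(d,u,v,.011).round(4))
s=look('side')
for n,o in zip('xwzy',bores(s,[(260,130),(272,155),(288,222),(309,274)],[.04,.064,.048,.056],5)): print('side',n,np.round(o[0],1),o[1].round(4))
a=cv2.resize(d['color'][125:300,150:450],(800,467),interpolation=cv2.INTER_CUBIC)
cv2.imwrite('pics/crop.png',a)
E
```

```text
x [171.8 225.7] [0.4561 0.2347 0.04  ]
w [230.2 226.7] [0.4538 0.106  0.064 ]
z [329.  241.4] [ 0.4303 -0.0947  0.048 ]
y [401.5 243. ] [ 0.4296 -0.2418  0.056 ]
B [281.4 217. ] [0.476  0.0032 0.064 ]
T [344.5 284.9] [ 0.344  -0.1276  0.048 ]
374.8 153.9 [11.8 12.2] [ 0.6339 -0.1947  0.011 ]
346.0 154.2 [26.8 28.2] [ 0.6319 -0.1296  0.011 ]
310.6 152.3 [27.  27.9] [ 0.6343 -0.0493  0.011 ]
273.8 151.7 [27. 28.] [0.6339 0.0343 0.011 ]
236.5 149.7 [26.6 28.7] [0.6368 0.1192 0.011 ]
210.7 147.0 [ 5.1 38.2] [0.6418 0.1784 0.011 ]
side x [259.4 129.2] [0.4584 0.2354 0.04  ]
side w [271.1 153.8] [0.4558 0.1096 0.064 ]
side z [286.7 221.1] [ 0.4316 -0.0914  0.048 ]
side y [308.4 272.9] [ 0.4311 -0.2389  0.056 ]
```

View pics/crop.png

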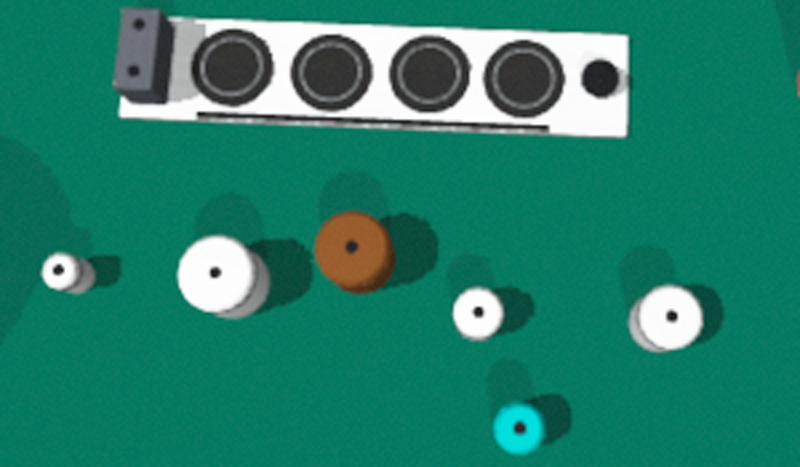

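Crop: the four silver blanks are clearly distinct from the brown and turquoise ones, and x < z < y < w by size. I'll go above blank x with the jaws across the row (tool x = world x).

>>> {"method": "step_arm", "body": {
  "increments": [
    {"wz": 0.1322},
    {"wz": 0.1322},
    {"wz": 0.1322},
    {"wz": 0.1322},
    {"wz": 0.1322},
    {"wz": 0.1322},
    {"wz": 0.1322},
    {"wz": 0.1322},
    {"wz": 0.1322},
    {"wz": 0.1322},
    {"x": 4,"y": 3.7},
    {"x": 4,"y": 3.7},
    {"x": 4,"y": 3.7},
    {"x": 4,"y": 3.7},
    {"x": 4,"y": 3.7},
    {"x": 4,"y": 3.7},
    {"x": 4,"y": 3.7},
    {"x": 4,"y": 3.7},
    {},
    {}
  ]
}}

```text
invalid input at $.increments[0]: expected keys x, y, z, wx, wy, wz, gripper
```

Run:
```python
from m import *
d=look('wrist','w1.png'); R=cv2.Rodrigues(np.array(d['rvec']))[0]
o=env.observe();print(o['position'],o['tool_rot'].round(3)[:,0],o['q'].round(1))
print(-R.T@np.ravel(d['tvec']),R.round(2),d['camera_matrix'][0])
for P in([.457,.235,.04],[.455,.107,.064],[.637,.119,.011],[.634,.034,.011]): print(cv2.projectPoints(np.array([P]),d['rvec'],d['tvec'],d['camera_matrix'],None)[0].ravel())
```

```text
[0.13541502 0.53304458 0.4044459 ] [ 0.246  0.969 -0.001] [ 63.4  21.8  74.4  -0.   83.9 -12.3]
[0.06502114 0.55061183 0.37245566] [[ 0.25  0.97 -0.  ]
 [ 0.93 -0.24  0.29]
 [ 0.28 -0.07 -0.96]] [313.69442285   0.         313.79907831]
[168.06751829 434.19623927]
[ 73.56912064 467.33648002]
[151.60270145 504.69140051]
[105.02570907 511.63282421]
```

View pics/w1.png

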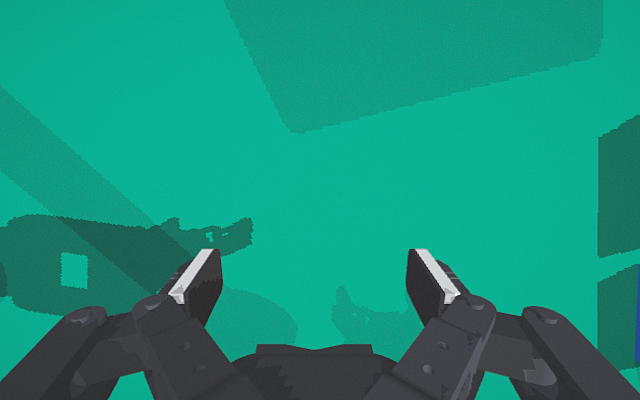

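The wrist view shows only bench and the fingers. The call was refused because all keys are needed.

>>> {"method": "step_arm", "body": {
  "increments": [
    {"x": 0,"y": 0,"z": 0,"wx": 0,"wy": 0,"wz": 0.1322,"gripper": 8.5},
    {"x": 0,"y": 0,"z": 0,"wx": 0,"wy": 0,"wz": 0.1322,"gripper": 8.5},
    {"x": 0,"y": 0,"z": 0,"wx": 0,"wy": 0,"wz": 0.1322,"gripper": 8.5},
    {"x": 0,"y": 0,"z": 0,"wx": 0,"wy": 0,"wz": 0.1322,"gripper": 8.5},
    {"x": 0,"y": 0,"z": 0,"wx": 0,"wy": 0,"wz": 0.1322,"gripper": 8.5},
    {"x": 0,"y": 0,"z": 0,"wx": 0,"wy": 0,"wz": 0.1322,"gripper": 8.5},
    {"x": 0,"y": 0,"z": 0,"wx": 0,"wy": 0,"wz": 0.1322,"gripper": 8.5},
    {"x": 0,"y": 0,"z": 0,"wx": 0,"wy": 0,"wz": 0.1322,"gripper": 8.5},
    {"x": 0,"y": 0,"z": 0,"wx": 0,"wy": 0,"wz": 0.1322,"gripper": 8.5},
    {"x": 0,"y": 0,"z": 0,"wx": 0,"wy": 0,"wz": 0.1322,"gripper": 8.5},
    {"x": 3.2,"y": 3,"z": 0,"wx": 0,"wy": 0,"wz": 0,"gripper": 8.5},
    {"x": 3.2,"y": 3,"z": 0,"wx": 0,"wy": 0,"wz": 0,"gripper": 8.5},
    {"x": 3.2,"y": 3,"z": 0,"wx": 0,"wy": 0,"wz": 0,"gripper": 8.5},
    {"x": 3.2,"y": 3,"z": 0,"wx": 0,"wy": 0,"wz": 0,"gripper": 8.5},
    {"x": 3.2,"y": 3,"z": 0,"wx": 0,"wy": 0,"wz": 0,"gripper": 8.5},
    {"x": 3.2,"y": 3,"z": 0,"wx": 0,"wy": 0,"wz": 0,"gripper": 8.5},
    {"x": 3.2,"y": 3,"z": 0,"wx": 0,"wy": 0,"wz": 0,"gripper": 8.5},
    {"x": 3.2,"y": 3,"z": 0,"wx": 0,"wy": 0,"wz": 0,"gripper": 8.5},
    {"x": 3.2,"y": 3,"z": 0,"wx": 0,"wy": 0,"wz": 0,"gripper": 8.5},
    {"x": 3.2,"y": 3,"z": 0,"wx": 0,"wy": 0,"wz": 0,"gripper": 8.5}
  ],
  "newtons": 30
}}

```text
time_s: 2.25
position: [0.4565, 0.2315, 0.4048]
tool_rot: [[1.0, -0.0, 0.0], [-0.0, -1.0, 0.0], [0.0, -0.0, -1.0]]
ft_force: [0.3, -0.2, -0.1]
grip_width: 0.0851
```

Run:
```python
from m import *
d=look('wrist','w2.png')
o=env.observe();print(o['position'],o['tool_rot'].round(4),o['q'].round(1))
for P in([.457,.235,.04],[.455,.107,.064],[.637,.119,.011],[.634,.034,.011]): print(cv2.projectPoints(np.array([P]),d['rvec'],d['tvec'],d['camera_matrix'],None)[0].ravel())
```

```text
[0.46049321 0.22810689 0.40436708] [[ 1.     -0.004   0.002 ]
 [-0.004  -1.     -0.0019]
 [ 0.002   0.0019 -1.    ]] [13.2 18.2 80.  -0.1 81.7 13.4]
[313.78262746 168.06165057]
[311.98286711 284.39351195]
[454.94254176 252.8777627 ]
[444.58855809 309.76443607]
```

View pics/w2.png

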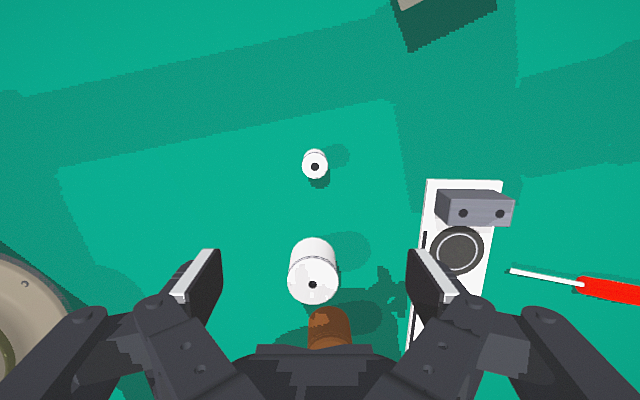

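Wrist view: x's bore is at (315,167), 1 px from prediction. w is at (312,284), the first pad at about (457,251), and the stop at (475,208). The estimate holds, so I'll descend and grip.

>>> {"method": "step_arm", "body": {
  "increments": [
    {"x": 0.25,"y": -0.3,"z": 0,"wx": 0,"wy": 0,"wz": 0,"gripper": 8.5},
    {"x": 0,"y": 0,"z": 4.5,"wx": 0,"wy": 0,"wz": 0,"gripper": 8.5},
    {"x": 0,"y": 0,"z": 4.5,"wx": 0,"wy": 0,"wz": 0,"gripper": 8.5},
    {"x": 0,"y": 0,"z": 4.5,"wx": 0,"wy": 0,"wz": 0,"gripper": 8.5},
    {"x": 0,"y": 0,"z": 4.5,"wx": 0,"wy": 0,"wz": 0,"gripper": 8.5},
    {"x": 0,"y": 0,"z": 2.5,"wx": 0,"wy": 0,"wz": 0,"gripper": 8.5},
    {"x": 0,"y": 0,"z": 1,"wx": 0,"wy": 0,"wz": 0,"gripper": 8.5},
    {"x": 0,"y": 0,"z": 0.5,"wx": 0,"wy": 0,"wz": 0,"gripper": 8.5},
    {"x": 0,"y": 0,"z": 0,"wx": 0,"wy": 0,"wz": 0,"gripper": 8.5},
    {"x": 0,"y": 0,"z": 0,"wx": 0,"wy": 0,"wz": 0,"gripper": 8.5}
  ]
}}

```text
time_s: 3.3
position: [0.4581, 0.2363, 0.186]
tool_rot: [[1.0, 0.0, 0.002], [0.0, -1.0, 0.001], [0.002, -0.001, -1.0]]
ft_force: [0.2, 1.1, 0.6]
grip_width: 0.085
```

Run:
```python
from m import *
o=env.observe();print(o['position'],o['tool_rot'].round(4))
look('wrist','w3.png')
```

```text
[0.45812905 0.23633056 0.18596429] [[ 1.0e+00  3.0e-04  2.3e-03]
 [ 3.0e-04 -1.0e+00  6.0e-04]
 [ 2.3e-03 -6.0e-04 -1.0e+00]]
```

View pics/w3.png

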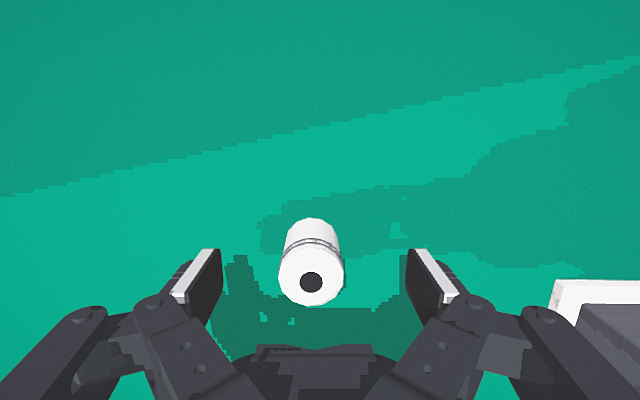

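Blank x sits between the fingers, with its bore at (311,282) and the jaw middle at about 314. I'll close and lift.

>>> {"method": "step_arm", "body": {
  "increments": [
    {"x": 0,"y": 0,"z": 0.4,"wx": 0,"wy": 0,"wz": 0,"gripper": 2},
    {"x": 0,"y": 0,"z": 0,"wx": 0,"wy": 0,"wz": 0,"gripper": 2},
    {"x": 0,"y": 0,"z": 0,"wx": 0,"wy": 0,"wz": 0,"gripper": 2},
    {"x": 0,"y": 0,"z": 0,"wx": 0,"wy": 0,"wz": 0,"gripper": 2},
    {"x": 0,"y": 0,"z": 0,"wx": 0,"wy": 0,"wz": 0,"gripper": 2},
    {"x": 0,"y": 0,"z": 0,"wx": 0,"wy": 0,"wz": 0,"gripper": 2},
    {"x": 0,"y": 0,"z": 0,"wx": 0,"wy": 0,"wz": 0,"gripper": 2},
    {"x": 0,"y": 0,"z": 0,"wx": 0,"wy": 0,"wz": 0,"gripper": 2},
    {"x": 0,"y": 0,"z": 0,"wx": 0,"wy": 0,"wz": 0,"gripper": 2},
    {"x": 0,"y": 0,"z": 0,"wx": 0,"wy": 0,"wz": 0,"gripper": 2}
  ]
}}

```text
time_s: 4.35
position: [0.458, 0.2361, 0.181]
tool_rot: [[1.0, 0.0, 0.0], [0.0, -1.0, 0.0], [0.0, -0.0, -1.0]]
ft_force: [-0.6, -1.0, 6.1]
grip_width: 0.027
```

>>> {"method": "step_arm", "body": {
  "increments": [
    {"x": 0,"y": 0,"z": -2,"wx": 0,"wy": 0,"wz": 0,"gripper": 2},
    {"x": 0,"y": 0,"z": -4,"wx": 0,"wy": 0,"wz": 0,"gripper": 2},
    {"x": 0,"y": 0,"z": -4,"wx": 0,"wy": 0,"wz": 0,"gripper": 2},
    {"x": 0,"y": 0,"z": -4,"wx": 0,"wy": 0,"wz": 0,"gripper": 2},
    {"x": 3.6,"y": 0.6,"z": -1,"wx": 0,"wy": 0,"wz": 0,"gripper": 2},
    {"x": 3.6,"y": 1,"z": -1,"wx": 0,"wy": 0,"wz": 0,"gripper": 2},
    {"x": 3.6,"y": 1,"z": -1,"wx": 0,"wy": 0,"wz": 0,"gripper": 2},
    {"x": 3.6,"y": 1,"z": -1,"wx": 0,"wy": 0,"wz": 0,"gripper": 2},
    {"x": 3.6,"y": 1,"z": 0,"wx": 0,"wy": 0,"wz": 0,"gripper": 2},
    {"x": 0,"y": 0,"z": 0,"wx": 0,"wy": 0,"wz": 0,"gripper": 2},
    {"x": 0,"y": 0,"z": 0,"wx": 0,"wy": 0,"wz": 0,"gripper": 2}
  ]
}}

```text
time_s: 5.45
position: [0.6383, 0.1897, 0.3595]
tool_rot: [[1.0, -0.001, -0.002], [-0.001, -1.0, -0.0], [-0.002, 0.0, -1.0]]
ft_force: [-1.3, -0.1, -0.8]
grip_width: 0.0271
```

Run:
```python
from m import *
look('wrist'); d=look('wrist','w4.png'); o=env.observe();print(o['position'],o['tool_rot'].round(4)[:,2],o['grip_width'])
g=cv2.cvtColor(d['color'],cv2.COLOR_BGR2GRAY)
m=(g<75).astype(np.uint8)
cs,_=cv2.findContours(m,cv2.RETR_LIST,cv2.CHAIN_APPROX_NONE)
for c in cs:
    if cv2.contourArea(c)>300:
        (u,v),a,_=cv2.fitEllipse(c); print(round(u,1),round(v,1),np.round(a,1),ray(d,u,v,.011).round(4))
```

```text
[0.63732487 0.19042778 0.36036954] [-0.0012  0.     -1.    ] 0.026893116266608338
420.3 331.9 [33.5 51.1] [ 0.7669 -0.0052  0.011 ]
209.0 331.0 [31.5 48.5] [ 0.5105 -0.0042  0.011 ]
314.0 287.7 [20.1 22.6] [0.6378 0.056  0.011 ]
306.5 341.5 [152.8 566. ] [ 0.6288 -0.0196  0.011 ]
```

View pics/w4.png

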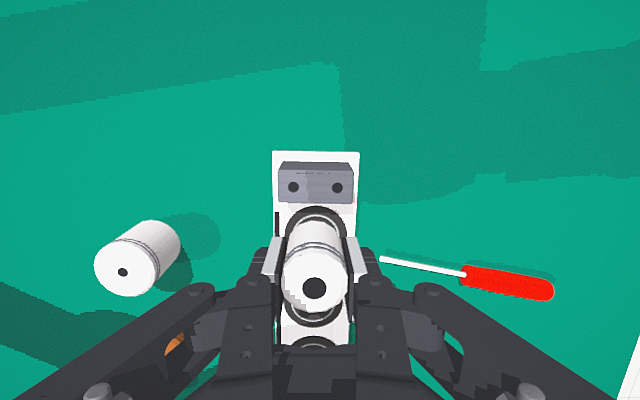

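Blank x is held upright, with its bore at (314,288). The pad lies behind it at about (316,265), and the stop's two holes are at (292,187) and (337,187). I'll get the row geometry from the pallet outline, the knob, the stop holes and the pad circles.

Run:
```python
from m import *
d=look('wrist')
for n,o in zip('XH1H2',[0]): pass
for o in bores(d,[(292,187),(337,187)],[.053]*2,7): print('hole w',np.round(o[0],1),o[1].round(4))
print('held bore',ray(d,314,287.7,.3604-.141).round(4))
t=look('top'); g=cv2.cvtColor(t['color'],cv2.COLOR_BGR2GRAY)
hsv=cv2.cvtColor(cv2.imread('pics/top0.png'),cv2.COLOR_BGR2HSV); 
t0=cv2.imread('pics/top0.png'); g0=cv2.cvtColor(t0,cv2.COLOR_BGR2GRAY)
t=dict(t,color=t0)
for o in bores(t,[(201,134),(200,151)],[.053]*2,4): print('hole top',np.round(o[0],1),o[1].round(4))
m=np.zeros_like(g0); m[125:182,192:392]=((hsv[...,1]<70)&(hsv[...,2]>90))[125:182,192:392]*255
r=cv2.minAreaRect(cv2.findNonZero(m)); print(r)
print([ray(t,*p,.008).round(4) for p in cv2.boxPoints(r)])
# pads: dark ring outside pixels
gg=cv2.resize(g0[130:182,215:390],None,fx=4,fy=4,interpolation=cv2.INTER_CUBIC)
cs,_=cv2.findContours((gg<110).astype(np.uint8),cv2.RETR_EXTERNAL,cv2.CHAIN_APPROX_NONE)
for c in cs:
    if cv2.contourArea(c)>1500:
        (u,v),a,_=cv2.fitEllipse(c); u=(u+.5)/4-.5+215;v=(v+.5)/4-.5+130; print(round(u,1),round(v,1),np.round(np.array(a)/4,1),ray(t,u,v,.011).round(4))
# side view pads
s=cv2.imread('pics/side0.png'); S=look('side'); gs=cv2.cvtColor(s,cv2.COLOR_BGR2GRAY)
gg=cv2.resize(gs[130:260,310:415],None,fx=4,fy=4,interpolation=cv2.INTER_CUBIC)
cs,_=cv2.findContours((gg<85).astype(np.uint8),cv2.RETR_EXTERNAL,cv2.CHAIN_APPROX_NONE)
for c in cs:
    if cv2.contourArea(c)>1500:
        (u,v),a,_=cv2.fitEllipse(c); u=(u+.5)/4-.5+310;v=(v+.5)/4-.5+130; print('side',round(u,1),round(v,1),np.round(np.array(a)/4,1),ray(S,u,v,.011).round(4))
```

```text
hole w [292.9 186.7] [0.6184 0.1886 0.053 ]
hole w [337.1 187.4] [0.6586 0.1879 0.053 ]
held bore [0.6376 0.1919 0.2194]
hole top [201.7 133.6] [0.6571 0.1865 0.053 ]
hole top [199.7 151.1] [0.6171 0.1872 0.053 ]
((289.09051513671875, 152.59954833984375), (193.6377410888672, 41.42924880981445), 2.7263107299804688)
[array([0.5905, 0.2184, 0.008 ]), array([0.69  , 0.2237, 0.008 ]), array([ 0.6776, -0.2229,  0.008 ]), array([ 0.579 , -0.2173,  0.008 ])]
285.9 169.9 [  1.8 176.2] [0.5917 0.0049 0.011 ]
374.8 154.0 [13.4 13.7] [ 0.6338 -0.1947  0.011 ]
346.0 154.2 [28.3 29.5] [ 0.6318 -0.1296  0.011 ]
310.7 152.3 [28.2 29.6] [ 0.6344 -0.0495  0.011 ]
273.8 151.8 [28.  29.7] [0.6337 0.0341 0.011 ]
236.5 149.8 [28.  30.5] [0.6367 0.1191 0.011 ]
296.0 154.9 [ 52.8 247.5] [ 0.6275 -0.0164  0.011 ]
side 378.6 223.6 [24.2 40.1] [ 0.6338 -0.1404  0.011 ]
side 363.5 195.2 [20.6 27.6] [ 0.6358 -0.0487  0.011 ]
side 350.1 171.8 [18.9 26.5] [0.6353 0.0351 0.011 ]
side 397.1 150.5 [ 7.7 46. ] [0.7802 0.0657 0.011 ]
side 338.7 149.5 [18.  25.3] [0.6383 0.1207 0.011 ]
side 325.2 133.4 [ 8.8 34.8] [0.6275 0.1923 0.011 ]
```

>>> {"method": "step_arm", "body": {
  "increments": [
    {"x": 0,"y": 3.5,"z": 0,"wx": 0,"wy": 0,"wz": 0,"gripper": 2},
    {"x": 0,"y": 3.6,"z": 2,"wx": 0,"wy": 0,"wz": 0,"gripper": 2},
    {"x": 0,"y": 0,"z": 4,"wx": 0,"wy": 0,"wz": 0,"gripper": 2},
    {"x": 0,"y": 0,"z": 4,"wx": 0,"wy": 0,"wz": 0,"gripper": 2},
    {"x": 0,"y": 0,"z": 4,"wx": 0,"wy": 0,"wz": 0,"gripper": 2},
    {"x": 0,"y": 0,"z": 1.5,"wx": 0,"wy": 0,"wz": 0,"gripper": 2},
    {"x": 0,"y": 0,"z": 0.7,"wx": 0,"wy": 0,"wz": 0,"gripper": 2},
    {"x": 0,"y": 0,"z": 0,"wx": 0,"wy": 0,"wz": 0,"gripper": 2},
    {"x": 0,"y": 0,"z": 0,"wx": 0,"wy": 0,"wz": 0,"gripper": 2},
    {"x": 0,"y": 0,"z": 0,"wx": 0,"wy": 0,"wz": 0,"gripper": 2}
  ]
}}

```text
time_s: 6.7
position: [0.6381, 0.1192, 0.2002]
tool_rot: [[1.0, 0.0, 0.003], [0.0, -1.0, 0.0], [0.003, -0.0, -1.0]]
ft_force: [0.3, 0.6, 0.3]
grip_width: 0.0269
```

>>> {"method": "step_arm", "body": {
  "increments": [
    {"x": 0,"y": 0,"z": 0.5,"wx": 0,"wy": 0,"wz": 0,"gripper": 2},
    {"x": 0,"y": 0,"z": 0,"wx": 0,"wy": 0,"wz": 0,"gripper": 2},
    {"x": 0,"y": 0,"z": 0,"wx": 0,"wy": 0,"wz": 0,"gripper": 2}
  ]
}}

```text
time_s: 7.0
position: [0.6379, 0.119, 0.1937]
tool_rot: [[1.0, 0.0, -0.0], [0.0, -1.0, -0.0], [-0.0, 0.0, -1.0]]
ft_force: [1.0, -0.0, -1.7]
grip_width: 0.0272
```

>>> {"method": "step_arm", "body": {
  "increments": [
    {"x": 0,"y": 0,"z": 0.1,"wx": 0,"wy": 0,"wz": 0,"gripper": 3.2},
    {"x": 0,"y": 0,"z": 0,"wx": 0,"wy": 0,"wz": 0,"gripper": 4.5},
    {"x": 0,"y": 0,"z": 0,"wx": 0,"wy": 0,"wz": 0,"gripper": 6},
    {"x": 0,"y": 0,"z": 0,"wx": 0,"wy": 0,"wz": 0,"gripper": 7},
    {"x": 0,"y": 0,"z": 0,"wx": 0,"wy": 0,"wz": 0,"gripper": 7},
    {"x": 0,"y": 0,"z": -2,"wx": 0,"wy": 0,"wz": 0,"gripper": 7},
    {"x": 0,"y": 0,"z": -3,"wx": 0,"wy": 0,"wz": 0,"gripper": 7},
    {"x": 0,"y": 0,"z": -4,"wx": 0,"wy": 0,"wz": 0,"gripper": 8.5},
    {"x": 0,"y": 0,"z": -4,"wx": 0,"wy": 0,"wz": 0,"gripper": 8.5},
    {"x": -4.1,"y": 4.2,"z": 0,"wx": 0,"wy": 0,"wz": 0,"gripper": 8.5},
    {"x": -4.1,"y": 4.2,"z": 0,"wx": 0,"wy": 0,"wz": 0,"gripper": 8.5},
    {"x": -4.1,"y": 4.2,"z": 0,"wx": 0,"wy": 0,"wz": 0,"gripper": 8.5},
    {"x": -4.1,"y": 4.2,"z": 0,"wx": 0,"wy": 0,"wz": 0,"gripper": 8.5},
    {"x": -4.2,"y": 4.2,"z": 0,"wx": 0,"wy": 0,"wz": 0,"gripper": 8.5},
    {"x": 0,"y": 0,"z": 0,"wx": 0,"wy": 0,"wz": 0,"gripper": 8.5},
    {"x": 0,"y": 0,"z": 0,"wx": 0,"wy": 0,"wz": 0,"gripper": 8.5},
    {"x": 0,"y": 0,"z": 0,"wx": 0,"wy": 0,"wz": 0,"gripper": 8.5}
  ]
}}

```text
time_s: 8.7
position: [0.4634, -0.059, 0.3229]
tool_rot: [[1.0, 0.001, 0.001], [0.001, -1.0, -0.0], [0.001, 0.0, -1.0]]
ft_force: [0.4, -0.3, 0.5]
grip_width: 0.0851
```

Run:
```python
from m import *
d=look('wrist','w5.png'); o=env.observe();print(o['position'],o['tool_rot'].round(4)[:,2],o['grip_width'])
t=look('top','t5.png')
a=np.vstack([cv2.resize(d['color'],(480,300)),cv2.resize(t['color'][110:297,150:450],(480,300))]);cv2.imwrite('pics/c5.png',a)
```

```text
[ 0.46352518 -0.05876923  0.32272833] [ 4.e-04 -0.e+00 -1.e+00] 0.08484973906429556
```

View pics/c5.png

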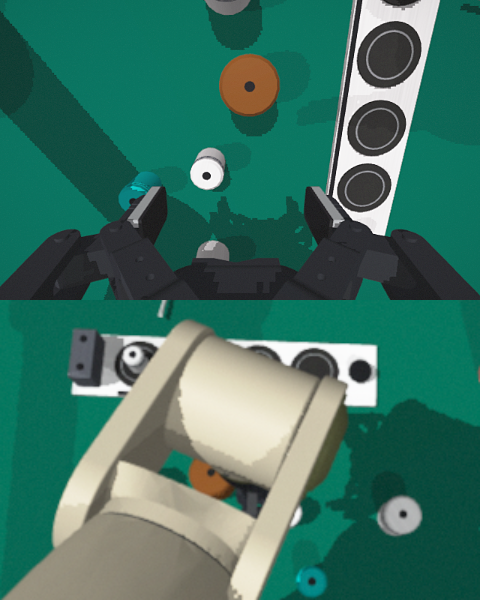

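Blank x stands on the stop-side pad. In the wrist half, z's bore is at full-resolution (276,235), brown at (333,115), turquoise at (190,255), and pads 2–4 at (520,73), (503,171) and (485,251). I'll measure from this view.

```bash
cat >> m.py <<'E'
def pads(d,box,th=75,amin=600):
    x0,y0,x1,y1=box; g=cv2.cvtColor(d['color'],cv2.COLOR_BGR2GRAY)[y0:y1,x0:x1]
    cs,_=cv2.findContours((g<th).astype(np.uint8),cv2.RETR_EXTERNAL,cv2.CHAIN_APPROX_NONE)
    for c in cs:
        if cv2.contourArea(c)>amin:
            (u,v),a,_=cv2.fitEllipse(c); u+=x0;v+=y0; print('pad',round(u,1),round(v,1),np.round(a,1),ray(d,u,v,.011).round(4))
E
python3 - <<'E'
from m import *
d=look('wrist')
for o in bores(d,[(276,235)],[.048],7): print(np.round(o[0],1),o[1].round(4))
pads(d,(470,20,590,300),60); pads(d,(470,20,590,300),90)
t=look('top')
for o in bores(t,[(234,147)],[.051],4): print('x placed',np.round(o[0],1),o[1].round(4))
print(env.observe()['position'])
E
```

```text
[275.5 234.6] [ 0.432  -0.0935  0.048 ]
pad 488.1 251.4 [38.9 44.9] [ 0.6358 -0.1273  0.011 ]
pad 487.4 250.5 [55.6 64.2] [ 0.6349 -0.1263  0.011 ]
pad 503.4 170.6 [67.4 78.6] [ 0.6366 -0.0462  0.011 ]
pad 518.8 72.8 [76.9 93.7] [0.6348 0.0369 0.011 ]
pad 488.2 251.6 [39.6 46. ] [ 0.636  -0.1276  0.011 ]
pad 487.7 250.5 [55.8 63.9] [ 0.6352 -0.1263  0.011 ]
pad 503.4 170.6 [67.9 78.8] [ 0.6366 -0.0462  0.011 ]
pad 518.8 72.9 [77.4 94.1] [0.6348 0.0368 0.011 ]
pad 560.5 236.8 [ 58.6 364.5] [ 0.7035 -0.1116  0.011 ]
x placed [233.1 144.9] [0.6333 0.1169 0.051 ]
[ 0.46338038 -0.05872776  0.32256451]
```

>>> {"method": "step_arm", "body": {
  "increments": [
    {"x": -1.6,"y": 1.7,"z": 0,"wx": 0,"wy": 0,"wz": 0,"gripper": 6.5},
    {"x": -1.6,"y": 1.8,"z": 0,"wx": 0,"wy": 0,"wz": 0,"gripper": 6.5},
    {"x": 0,"y": 0,"z": 4,"wx": 0,"wy": 0,"wz": 0,"gripper": 6.5},
    {"x": 0,"y": 0,"z": 4,"wx": 0,"wy": 0,"wz": 0,"gripper": 6.5},
    {"x": 0,"y": 0,"z": 4,"wx": 0,"wy": 0,"wz": 0,"gripper": 6.5},
    {"x": 0,"y": 0,"z": 1.5,"wx": 0,"wy": 0,"wz": 0,"gripper": 6.5},
    {"x": 0,"y": 0,"z": 0,"wx": 0,"wy": 0,"wz": 0,"gripper": 6.5},
    {"x": 0,"y": 0,"z": 0,"wx": 0,"wy": 0,"wz": 0,"gripper": 6.5},
    {"x": 0,"y": 0,"z": 0,"wx": 0,"wy": 0,"wz": 0,"gripper": 6.5}
  ]
}}

```text
time_s: 9.8
position: [0.4313, -0.0944, 0.1887]
tool_rot: [[1.0, 0.001, 0.002], [0.001, -1.0, -0.001], [0.002, 0.001, -1.0]]
ft_force: [-0.1, -0.4, 0.6]
grip_width: 0.0654
```

>>> {"method": "step_arm", "body": {
  "increments": [
    {"x": 0,"y": 0,"z": 0,"wx": 0,"wy": 0,"wz": 0,"gripper": 3},
    {"x": 0,"y": 0,"z": 0,"wx": 0,"wy": 0,"wz": 0,"gripper": 3},
    {"x": 0,"y": 0,"z": 0,"wx": 0,"wy": 0,"wz": 0,"gripper": 3},
    {"x": 0,"y": 0,"z": 0,"wx": 0,"wy": 0,"wz": 0,"gripper": 3},
    {"x": 0,"y": 0,"z": 0,"wx": 0,"wy": 0,"wz": 0,"gripper": 3},
    {"x": 0,"y": 0,"z": 0,"wx": 0,"wy": 0,"wz": 0,"gripper": 3},
    {"x": 0,"y": 0,"z": 0,"wx": 0,"wy": 0,"wz": 0,"gripper": 3}
  ]
}}

```text
time_s: 10.5
position: [0.4309, -0.0944, 0.1886]
tool_rot: [[1.0, 0.0, 0.001], [0.0, -1.0, -0.001], [0.001, 0.001, -1.0]]
ft_force: [-1.1, 0.9, 7.5]
grip_width: 0.0373
```

>>> {"method": "step_arm", "body": {
  "increments": [
    {"x": 0,"y": 0,"z": -2,"wx": 0,"wy": 0,"wz": 0,"gripper": 3},
    {"x": 0,"y": 0,"z": -4,"wx": 0,"wy": 0,"wz": 0,"gripper": 3},
    {"x": 0,"y": 0,"z": -4,"wx": 0,"wy": 0,"wz": 0,"gripper": 3},
    {"x": 3.4,"y": -2.2,"z": -2,"wx": 0,"wy": 0,"wz": 0,"gripper": 3},
    {"x": 3.4,"y": -2.2,"z": 0,"wx": 0,"wy": 0,"wz": 0,"gripper": 3},
    {"x": 3.4,"y": -2.2,"z": 0,"wx": 0,"wy": 0,"wz": 0,"gripper": 3},
    {"x": 3.4,"y": -2.2,"z": 0,"wx": 0,"wy": 0,"wz": 0,"gripper": 3},
    {"x": 3.4,"y": -2.2,"z": 0,"wx": 0,"wy": 0,"wz": 0,"gripper": 3},
    {"x": 3.4,"y": -2,"z": 0,"wx": 0,"wy": 0,"wz": 0,"gripper": 3},
    {"x": 0,"y": 0,"z": 4,"wx": 0,"wy": 0,"wz": 0,"gripper": 3},
    {"x": 0,"y": 0,"z": 3,"wx": 0,"wy": 0,"wz": 0,"gripper": 3},
    {"x": 0,"y": 0,"z": 2,"wx": 0,"wy": 0,"wz": 0,"gripper": 3},
    {"x": 0,"y": 0,"z": 0,"wx": 0,"wy": 0,"wz": 0,"gripper": 3},
    {"x": 0,"y": 0,"z": 0,"wx": 0,"wy": 0,"wz": 0,"gripper": 3},
    {"x": 0,"y": 0,"z": 0,"wx": 0,"wy": 0,"wz": 0,"gripper": 3}
  ]
}}

```text
time_s: 12.0
position: [0.6352, 0.0355, 0.2194]
tool_rot: [[1.0, -0.0, 0.003], [-0.0, -1.0, -0.0], [0.003, 0.0, -1.0]]
ft_force: [0.1, 0.1, -1.5]
grip_width: 0.0369
```

>>> {"method": "step_arm", "body": {
  "increments": [
    {"x": 0,"y": 0,"z": 1.2,"wx": 0,"wy": 0,"wz": 0,"gripper": 3},
    {"x": 0,"y": 0,"z": 0.7,"wx": 0,"wy": 0,"wz": 0,"gripper": 3},
    {"x": 0,"y": 0,"z": 0,"wx": 0,"wy": 0,"wz": 0,"gripper": 3},
    {"x": 0,"y": 0,"z": 0,"wx": 0,"wy": 0,"wz": 0,"gripper": 3},
    {"x": 0,"y": 0,"z": 0,"wx": 0,"wy": 0,"wz": 0,"gripper": 3}
  ]
}}

```text
time_s: 12.5
position: [0.6349, 0.0356, 0.1991]
tool_rot: [[1.0, -0.0, 0.0], [-0.0, -1.0, -0.0], [0.0, 0.0, -1.0]]
ft_force: [-1.7, 0.8, 5.5]
grip_width: 0.0374
```

>>> {"method": "step_arm", "body": {
  "increments": [
    {"x": 0,"y": 0,"z": 0,"wx": 0,"wy": 0,"wz": 0,"gripper": 4.2},
    {"x": 0,"y": 0,"z": 0,"wx": 0,"wy": 0,"wz": 0,"gripper": 5.5},
    {"x": 0,"y": 0,"z": 0,"wx": 0,"wy": 0,"wz": 0,"gripper": 7},
    {"x": 0,"y": 0,"z": 0,"wx": 0,"wy": 0,"wz": 0,"gripper": 8},
    {"x": 0,"y": 0,"z": -2,"wx": 0,"wy": 0,"wz": 0,"gripper": 8},
    {"x": 0,"y": 0,"z": -3,"wx": 0,"wy": 0,"wz": 0,"gripper": 8},
    {"x": 0,"y": 0,"z": -4,"wx": 0,"wy": 0,"wz": 0,"gripper": 8.5},
    {"x": 0,"y": 0,"z": -4,"wx": 0,"wy": 0,"wz": 0,"gripper": 8.5},
    {"x": -2.5,"y": 3.4,"z": 0,"wx": 0,"wy": 0,"wz": 0,"gripper": 8.5},
    {"x": -2.5,"y": 3.4,"z": 0,"wx": 0,"wy": 0,"wz": 0,"gripper": 8.5},
    {"x": -2.5,"y": 3.4,"z": 0,"wx": 0,"wy": 0,"wz": 0,"gripper": 8.5},
    {"x": -2.5,"y": 3.4,"z": 0,"wx": 0,"wy": 0,"wz": 0,"gripper": 8.5},
    {"x": -2.6,"y": 3.4,"z": 0,"wx": 0,"wy": 0,"wz": 0,"gripper": 8.5},
    {"x": -2.6,"y": 3.4,"z": 0,"wx": 0,"wy": 0,"wz": 0,"gripper": 8.5},
    {"x": -2.6,"y": 3.4,"z": 0,"wx": 0,"wy": 0,"wz": 0,"gripper": 8.5},
    {"x": -2.6,"y": 3.4,"z": 0,"wx": 0,"wy": 0,"wz": 0,"gripper": 8.5},
    {"x": 0,"y": 0,"z": 0,"wx": 0,"wy": 0,"wz": 0,"gripper": 8.5},
    {"x": 0,"y": 0,"z": 0,"wx": 0,"wy": 0,"wz": 0,"gripper": 8.5}
  ]
}}

```text
time_s: 14.3
position: [0.4305, -0.2369, 0.3288]
tool_rot: [[1.0, -0.002, 0.0], [-0.002, -1.0, 0.0], [0.0, -0.0, -1.0]]
ft_force: [0.7, -0.3, -0.4]
grip_width: 0.0854
```

Run:
```python
from m import *
look('wrist');look('wrist');d=look('wrist','w6.png'); o=env.observe();print(o['position'],o['tool_rot'].round(4)[:,2],o['grip_width'])
t=look('top')
a=np.vstack([cv2.resize(d['color'],(480,300)),cv2.resize(t['color'][110:297,150:450],(480,300))]);cv2.imwrite('pics/c6.png',a)
```

```text
[ 0.43142845 -0.23555101  0.32868157] [ 1.e-04  2.e-04 -1.e+00] 0.08499906214576464
```

View pics/c6.png

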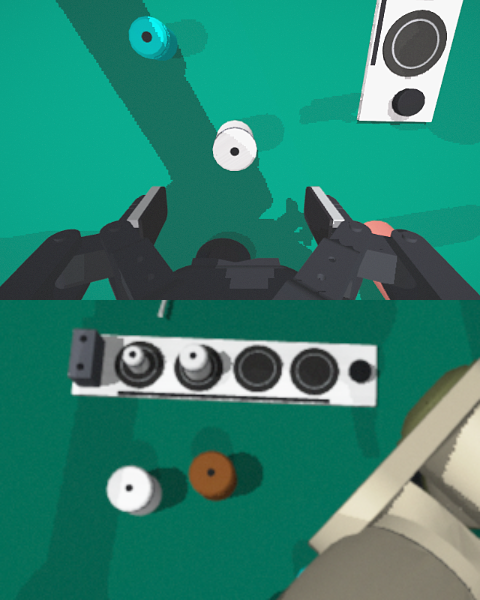

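x and z stand on pads 1 and 2 (lower half). In the wrist half, y's bore is at about (312,203) full-resolution, pad 4 at (553,57), and the flask peeks in at (505,312), clear.

Run:
```python
from m import *
d=look('wrist')
for o in bores(d,[(312,203)],[.056],7): print(np.round(o[0],1),o[1].round(4))
pads(d,(485,0,620,170))
t=look('top')
for o in bores(t,[(150+133/1.6,110+55/1.6),(150+193/1.6,110+55/1.6)] and [(233,145),(271,145)],[.051,.059],5): print('placed',np.round(o[0],1),o[1].round(4))
```

```text
[312.1 202.5] [ 0.4306 -0.2412  0.056 ]
pad 544.0 136.4 [34.5 43.5] [ 0.6393 -0.1927  0.011 ]
pad 552.5 57.9 [75.7 95.1] [ 0.6325 -0.1275  0.011 ]
placed [232.4 143.4] [0.6368 0.1186 0.051 ]
placed [270.2 144.2] [0.634  0.0355 0.059 ]
```

>>> {"method": "step_arm", "body": {
  "increments": [
    {"x": -0.1,"y": 0.55,"z": 1,"wx": 0,"wy": 0,"wz": 0,"gripper": 8.5},
    {"x": 0,"y": 0,"z": 4,"wx": 0,"wy": 0,"wz": 0,"gripper": 8.5},
    {"x": 0,"y": 0,"z": 4,"wx": 0,"wy": 0,"wz": 0,"gripper": 8.5},
    {"x": 0,"y": 0,"z": 3.5,"wx": 0,"wy": 0,"wz": 0,"gripper": 8.5},
    {"x": 0,"y": 0,"z": 1.2,"wx": 0,"wy": 0,"wz": 0,"gripper": 8.5},
    {"x": 0,"y": 0,"z": 0,"wx": 0,"wy": 0,"wz": 0,"gripper": 8.5},
    {"x": 0,"y": 0,"z": 0,"wx": 0,"wy": 0,"wz": 0,"gripper": 8.5},
    {"x": 0,"y": 0,"z": 0,"wx": 0,"wy": 0,"wz": 0,"gripper": 4},
    {"x": 0,"y": 0,"z": 0,"wx": 0,"wy": 0,"wz": 0,"gripper": 4},
    {"x": 0,"y": 0,"z": 0,"wx": 0,"wy": 0,"wz": 0,"gripper": 4},
    {"x": 0,"y": 0,"z": 0,"wx": 0,"wy": 0,"wz": 0,"gripper": 4},
    {"x": 0,"y": 0,"z": 0,"wx": 0,"wy": 0,"wz": 0,"gripper": 4},
    {"x": 0,"y": 0,"z": 0,"wx": 0,"wy": 0,"wz": 0,"gripper": 4},
    {"x": 0,"y": 0,"z": 0,"wx": 0,"wy": 0,"wz": 0,"gripper": 4}
  ],
  "newtons": 40
}}

```text
time_s: 16.0
position: [0.43, -0.242, 0.1927]
tool_rot: [[1.0, 0.0, 0.002], [0.0, -1.0, -0.001], [0.002, 0.001, -1.0]]
ft_force: [0.1, 1.4, 5.8]
grip_width: 0.0473
```

>>> {"method": "step_arm", "body": {
  "increments": [
    {"x": 0,"y": 0,"z": -2,"wx": 0,"wy": 0,"wz": 0,"gripper": 4},
    {"x": 0,"y": 0,"z": -4,"wx": 0,"wy": 0,"wz": 0,"gripper": 4},
    {"x": 0,"y": 0,"z": -4,"wx": 0,"wy": 0,"wz": 0,"gripper": 4},
    {"x": 2.9,"y": -2.8,"z": -2,"wx": 0,"wy": 0,"wz": 0,"gripper": 4},
    {"x": 2.9,"y": -2.8,"z": 0,"wx": 0,"wy": 0,"wz": 0,"gripper": 4},
    {"x": 2.9,"y": -2.8,"z": 0,"wx": 0,"wy": 0,"wz": 0,"gripper": 4},
    {"x": 2.9,"y": -2.8,"z": 0,"wx": 0,"wy": 0,"wz": 0,"gripper": 4},
    {"x": 2.9,"y": -2.8,"z": 0,"wx": 0,"wy": 0,"wz": 0,"gripper": 4},
    {"x": 2.9,"y": -2.8,"z": 0,"wx": 0,"wy": 0,"wz": 0,"gripper": 4},
    {"x": 3.1,"y": -2.6,"z": 0,"wx": 0,"wy": 0,"wz": 0,"gripper": 4},
    {"x": 0,"y": 0,"z": 4,"wx": 0,"wy": 0,"wz": 0,"gripper": 4},
    {"x": 0,"y": 0,"z": 3,"wx": 0,"wy": 0,"wz": 0,"gripper": 4},
    {"x": 0,"y": 0,"z": 2,"wx": 0,"wy": 0,"wz": 0,"gripper": 4},
    {"x": 0,"y": 0,"z": 0,"wx": 0,"wy": 0,"wz": 0,"gripper": 4},
    {"x": 0,"y": 0,"z": 0,"wx": 0,"wy": 0,"wz": 0,"gripper": 4},
    {"x": 0,"y": 0,"z": 0,"wx": 0,"wy": 0,"wz": 0,"gripper": 4}
  ]
}}

```text
time_s: 17.6
position: [0.6351, -0.048, 0.2234]
tool_rot: [[1.0, -0.0, 0.003], [-0.0, -1.0, -0.001], [0.003, 0.001, -1.0]]
ft_force: [-0.8, 0.5, -3.0]
grip_width: 0.047
```

>>> {"method": "step_arm", "body": {
  "increments": [
    {"x": 0,"y": 0,"z": 1.2,"wx": 0,"wy": 0,"wz": 0,"gripper": 4},
    {"x": 0,"y": 0,"z": 0.7,"wx": 0,"wy": 0,"wz": 0,"gripper": 4},
    {"x": 0,"y": 0,"z": 0,"wx": 0,"wy": 0,"wz": 0,"gripper": 4},
    {"x": 0,"y": 0,"z": 0,"wx": 0,"wy": 0,"wz": 0,"gripper": 4},
    {"x": 0,"y": 0,"z": 0,"wx": 0,"wy": 0,"wz": 0,"gripper": 4}
  ]
}}

```text
time_s: 18.1
position: [0.6348, -0.0479, 0.2034]
tool_rot: [[1.0, 0.0, 0.001], [0.0, -1.0, -0.0], [0.001, 0.0, -1.0]]
ft_force: [-2.4, -0.3, 5.5]
grip_width: 0.0469
```

>>> {"method": "step_arm", "body": {
  "increments": [
    {"x": 0,"y": 0,"z": 0,"wx": 0,"wy": 0,"wz": 0,"gripper": 5.2},
    {"x": 0,"y": 0,"z": 0,"wx": 0,"wy": 0,"wz": 0,"gripper": 6.5},
    {"x": 0,"y": 0,"z": 0,"wx": 0,"wy": 0,"wz": 0,"gripper": 8},
    {"x": 0,"y": 0,"z": 0,"wx": 0,"wy": 0,"wz": 0,"gripper": 8.5},
    {"x": 0,"y": 0,"z": -2,"wx": 0,"wy": 0,"wz": 0,"gripper": 8.5},
    {"x": 0,"y": 0,"z": -3,"wx": 0,"wy": 0,"wz": 0,"gripper": 8.5},
    {"x": 0,"y": 0,"z": -4,"wx": 0,"wy": 0,"wz": 0,"gripper": 8.5},
    {"x": 0,"y": 0,"z": -4,"wx": 0,"wy": 0,"wz": 0,"gripper": 8.5},
    {"x": -3,"y": -2.6,"z": 0,"wx": 0,"wy": 0,"wz": 0,"gripper": 8.5},
    {"x": -3,"y": -2.6,"z": 0,"wx": 0,"wy": 0,"wz": 0,"gripper": 8.5},
    {"x": -3,"y": -2.6,"z": 0,"wx": 0,"wy": 0,"wz": 0,"gripper": 8.5},
    {"x": -3,"y": -2.6,"z": 0,"wx": 0,"wy": 0,"wz": 0,"gripper": 8.5},
    {"x": -3,"y": -2.6,"z": 0,"wx": 0,"wy": 0,"wz": 0,"gripper": 8.5},
    {"x": -3,"y": -2.5,"z": 0,"wx": 0,"wy": 0,"wz": 0,"gripper": 8.5},
    {"x": 0,"y": 0,"z": 0,"wx": 0,"wy": 0,"wz": 0,"gripper": 8.5},
    {"x": 0,"y": 0,"z": 0,"wx": 0,"wy": 0,"wz": 0,"gripper": 8.5},
    {"x": 0,"y": 0,"z": 0,"wx": 0,"wy": 0,"wz": 0,"gripper": 8.5}
  ]
}}

```text
time_s: 19.8
position: [0.4556, 0.1066, 0.3328]
tool_rot: [[1.0, -0.001, 0.001], [-0.001, -1.0, -0.0], [0.001, 0.0, -1.0]]
ft_force: [0.0, -0.1, -0.6]
grip_width: 0.0849
```

Run:
```python
from m import *
look('wrist');d=look('wrist'); o=env.observe();print(o['position'],o['tool_rot'].round(4)[:,2],o['grip_width'])
p=cv2.projectPoints(np.array([[.455,.107,.064]]),d['rvec'],d['tvec'],d['camera_matrix'],None)[0].ravel().round().astype(int); print(p)
for o in bores(d,[tuple(p)],[.064],11): print(np.round(o[0],1),o[1].round(4))
t=look('top')
a=np.vstack([cv2.resize(d['color'],(480,300)),cv2.resize(t['color'][110:297,150:450],(480,300))]);cv2.imwrite('pics/c7.png',a)
```

```text
[0.45566251 0.10643767 0.33258274] [ 2.e-04 -1.e-04 -1.e+00] 0.08527206321246981
[312 196]
[312.6 195.9] [0.4553 0.1074 0.064 ]
```

View pics/c7.png

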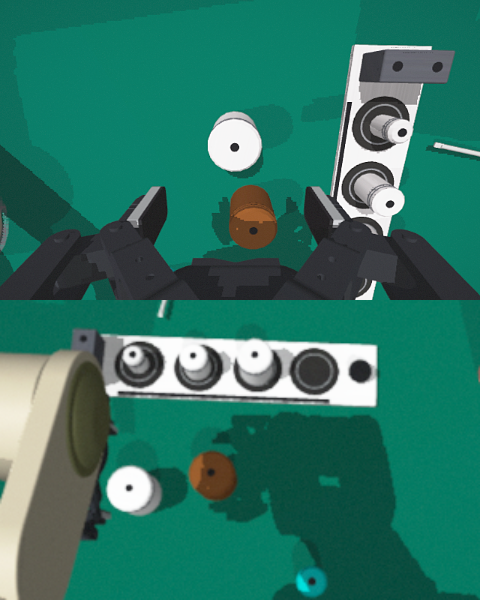

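x, z and y stand on pads 1–3. w's bore is at (313,196) full-resolution, with brown (338,308) about 10 cm to its side, clear of the jaws.

>>> {"method": "step_arm", "body": {
  "increments": [
    {"x": 0,"y": -0.1,"z": 1,"wx": 0,"wy": 0,"wz": 0,"gripper": 8.5},
    {"x": 0,"y": 0,"z": 4,"wx": 0,"wy": 0,"wz": 0,"gripper": 8.5},
    {"x": 0,"y": 0,"z": 4,"wx": 0,"wy": 0,"wz": 0,"gripper": 8.5},
    {"x": 0,"y": 0,"z": 3.5,"wx": 0,"wy": 0,"wz": 0,"gripper": 8.5},
    {"x": 0,"y": 0,"z": 1.2,"wx": 0,"wy": 0,"wz": 0,"gripper": 8.5},
    {"x": 0,"y": 0,"z": 0,"wx": 0,"wy": 0,"wz": 0,"gripper": 8.5},
    {"x": 0,"y": 0,"z": 0,"wx": 0,"wy": 0,"wz": 0,"gripper": 8.5},
    {"x": 0,"y": 0,"z": 0,"wx": 0,"wy": 0,"wz": 0,"gripper": 5},
    {"x": 0,"y": 0,"z": 0,"wx": 0,"wy": 0,"wz": 0,"gripper": 5},
    {"x": 0,"y": 0,"z": 0,"wx": 0,"wy": 0,"wz": 0,"gripper": 5},
    {"x": 0,"y": 0,"z": 0,"wx": 0,"wy": 0,"wz": 0,"gripper": 5},
    {"x": 0,"y": 0,"z": 0,"wx": 0,"wy": 0,"wz": 0,"gripper": 5},
    {"x": 0,"y": 0,"z": 0,"wx": 0,"wy": 0,"wz": 0,"gripper": 5},
    {"x": 0,"y": 0,"z": 0,"wx": 0,"wy": 0,"wz": 0,"gripper": 5}
  ],
  "newtons": 50
}}

```text
time_s: 21.35
position: [0.4548, 0.1081, 0.1968]
tool_rot: [[1.0, 0.0, 0.002], [0.0, -1.0, -0.0], [0.002, 0.0, -1.0]]
ft_force: [-1.7, -0.4, 7.4]
grip_width: 0.0573
```

>>> {"method": "step_arm", "body": {
  "increments": [
    {"x": 0,"y": 0,"z": -2,"wx": 0,"wy": 0,"wz": 0,"gripper": 5},
    {"x": 0,"y": 0,"z": -4,"wx": 0,"wy": 0,"wz": 0,"gripper": 5},
    {"x": 0,"y": 0,"z": -4,"wx": 0,"wy": 0,"wz": 0,"gripper": 5},
    {"x": 0,"y": 0,"z": -3,"wx": 0,"wy": 0,"wz": 0,"gripper": 5},
    {"x": 2.5,"y": 3.3,"z": 0,"wx": 0,"wy": 0,"wz": 0,"gripper": 5},
    {"x": 2.5,"y": 3.3,"z": 0,"wx": 0,"wy": 0,"wz": 0,"gripper": 5},
    {"x": 2.5,"y": 3.4,"z": 0,"wx": 0,"wy": 0,"wz": 0,"gripper": 5},
    {"x": 2.5,"y": 3.4,"z": 0,"wx": 0,"wy": 0,"wz": 0,"gripper": 5},
    {"x": 2.6,"y": 3.4,"z": 0,"wx": 0,"wy": 0,"wz": 0,"gripper": 5},
    {"x": 2.6,"y": 3.4,"z": 0,"wx": 0,"wy": 0,"wz": 0,"gripper": 5},
    {"x": 2.6,"y": 3.4,"z": 0,"wx": 0,"wy": 0,"wz": 0,"gripper": 5},
    {"x": 0,"y": 0,"z": 0,"wx": 0,"wy": 0,"wz": 0,"gripper": 5},
    {"x": 0,"y": 0,"z": 2,"wx": 0,"wy": 0,"wz": 0,"gripper": 5},
    {"x": 0,"y": 0,"z": 4,"wx": 0,"wy": 0,"wz": 0,"gripper": 5},
    {"x": 0,"y": 0,"z": 3,"wx": 0,"wy": 0,"wz": 0,"gripper": 5},
    {"x": 0,"y": 0,"z": 1,"wx": 0,"wy": 0,"wz": 0,"gripper": 5},
    {"x": 0,"y": 0,"z": 0,"wx": 0,"wy": 0,"wz": 0,"gripper": 5},
    {"x": 0,"y": 0,"z": 0,"wx": 0,"wy": 0,"wz": 0,"gripper": 5},
    {"x": 0,"y": 0,"z": 0,"wx": 0,"wy": 0,"wz": 0,"gripper": 5}
  ]
}}

```text
time_s: 23.25
position: [0.6332, -0.1279, 0.2277]
tool_rot: [[1.0, 0.0, 0.003], [0.0, -1.0, -0.001], [0.003, 0.001, -1.0]]
ft_force: [-0.4, -0.0, -3.0]
grip_width: 0.0563
```

>>> {"method": "step_arm", "body": {
  "increments": [
    {"x": 0,"y": 0,"z": 1.2,"wx": 0,"wy": 0,"wz": 0,"gripper": 5},
    {"x": 0,"y": 0,"z": 0.7,"wx": 0,"wy": 0,"wz": 0,"gripper": 5},
    {"x": 0,"y": 0,"z": 0,"wx": 0,"wy": 0,"wz": 0,"gripper": 5},
    {"x": 0,"y": 0,"z": 0,"wx": 0,"wy": 0,"wz": 0,"gripper": 5},
    {"x": 0,"y": 0,"z": 0,"wx": 0,"wy": 0,"wz": 0,"gripper": 5}
  ]
}}

```text
time_s: 23.75
position: [0.6328, -0.1279, 0.2079]
tool_rot: [[1.0, 0.0, 0.001], [0.0, -1.0, -0.001], [0.001, 0.001, -1.0]]
ft_force: [-4.5, 1.3, 6.9]
grip_width: 0.0569
```

Release, raise, and withdraw so the top camera can see.

>>> {"method": "step_arm", "body": {
  "increments": [
    {"x": 0,"y": 0,"z": 0,"wx": 0,"wy": 0,"wz": 0,"gripper": 6.2},
    {"x": 0,"y": 0,"z": 0,"wx": 0,"wy": 0,"wz": 0,"gripper": 7.2},
    {"x": 0,"y": 0,"z": 0,"wx": 0,"wy": 0,"wz": 0,"gripper": 8.5},
    {"x": 0,"y": 0,"z": 0,"wx": 0,"wy": 0,"wz": 0,"gripper": 8.5},
    {"x": 0,"y": 0,"z": -2,"wx": 0,"wy": 0,"wz": 0,"gripper": 8.5},
    {"x": 0,"y": 0,"z": -3,"wx": 0,"wy": 0,"wz": 0,"gripper": 8.5},
    {"x": 0,"y": 0,"z": -4,"wx": 0,"wy": 0,"wz": 0,"gripper": 8.5},
    {"x": 0,"y": 0,"z": -4,"wx": 0,"wy": 0,"wz": 0,"gripper": 8.5},
    {"x": 0,"y": 0,"z": -4,"wx": 0,"wy": 0,"wz": 0,"gripper": 8.5},
    {"x": -4,"y": -2,"z": 0,"wx": 0,"wy": 0,"wz": 0,"gripper": 8.5},
    {"x": -4,"y": -2,"z": 0,"wx": 0,"wy": 0,"wz": 0,"gripper": 8.5},
    {"x": -4,"y": -2,"z": 0,"wx": 0,"wy": 0,"wz": 0,"gripper": 8.5},
    {"x": -4,"y": -2,"z": 0,"wx": 0,"wy": 0,"wz": 0,"gripper": 8.5},
    {"x": -4,"y": -2,"z": 0,"wx": 0,"wy": 0,"wz": 0,"gripper": 8.5},
    {"x": -2,"y": -2,"z": 0,"wx": 0,"wy": 0,"wz": 0,"gripper": 8.5},
    {"x": 0,"y": 0,"z": 0,"wx": 0,"wy": 0,"wz": 0,"gripper": 8.5},
    {"x": 0,"y": 0,"z": 0,"wx": 0,"wy": 0,"wz": 0,"gripper": 8.5}
  ]
}}

```text
time_s: 25.45
position: [0.413, -0.0079, 0.3771]
tool_rot: [[1.0, 0.001, 0.001], [0.001, -1.0, -0.001], [0.001, 0.001, -1.0]]
ft_force: [0.6, -0.6, 0.1]
grip_width: 0.0847
```

Run:
```python
from m import *
look('top');d=look('top','t8.png'); o=env.observe();print(o['position'],o['ft_force'])
s=look('side','s8.png')
P=np.array([[.6375,.119,.051],[.635,.036,.059],[.635,-.048,.067],[.633,-.1275,.075]])
for n,D in(('top',d),('side',s)):
    p=cv2.projectPoints(P,D['rvec'],D['tvec'],D['camera_matrix'],None)[0].reshape(-1,2)
    for q,X in zip(p,P):
        b=bores(D,[tuple(q.round().astype(int))],[X[2]],6)[0]; print(n,q.round(1),np.round(b[0],1),b[1].round(4))
cv2.imwrite('pics/c8.png',np.vstack([cv2.resize(d['color'][90:290,150:550],(600,300)),cv2.resize(s['color'][90:350,200:520],(370,300))[:, :] if 0 else cv2.resize(s['color'][90:350,100:620],(600,300))]))
```

```text
[ 0.4136533  -0.00845135  0.37676897] [-0.27677999 -0.39227368  0.01517812]
top [232.3 143.1] [232.4 143.4] [0.6368 0.1186 0.051 ]
top [270.  143.7] [270.1 144.1] [0.634  0.0355 0.059 ]
top [309.  143.2] [308.8 143.5] [ 0.6343 -0.0475  0.067 ]
top [346.8 143.6] [347.8 144. ] [ 0.6321 -0.1296  0.075 ]
side [339.1 138.4] [339.  135.8] [0.6411 0.1286 0.051 ]
side [350.8 157.7] [350.5 156.9] [0.6355 0.0387 0.059 ]
side [364.7 178.9] [364.4 177.8] [ 0.6356 -0.0444  0.067 ]
side [378.6 201.2] [378.7 200.9] [ 0.6338 -0.1268  0.075 ]
```

View pics/c8.png

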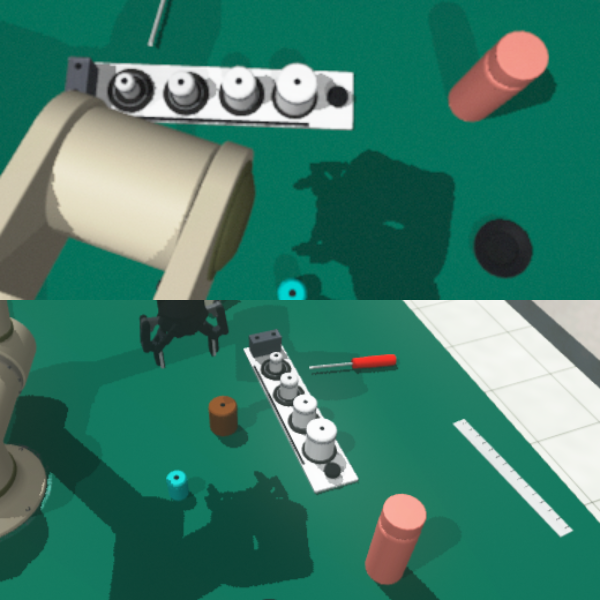

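All four stand on their pads in size order, smallest next to the stop, and the flask is standing where it was. The bores match the pad centres to within about 3 mm. The one odd reading is blank x from the side camera; the search window there also took in dark background.

```bash
python3 -c "
from rig import env
print(env.close_job())"
```

```text
the job is handed in; nothing more can be done
None
```

I placed the four aluminium blanks upright on the pads in size order (x, z, y, w), smallest next to the stop, and handed the job in at about 26 s of the 96 s allowed. No verdict was reported.

- **Placement:** in the last top-camera check, each blank's bore was within about 3 mm of its pad's centre, against the 12 mm allowed. The side camera agreed to within about 4 mm for z, y and w.
- **Reading that disagreed:** the side camera put blank x about 10 mm off. I think its search window picked up dark background, because the top camera and the picture itself show x centred. I did not re-measure it.
- **Rest of the scene:** the flask looked upright and in its place, though I judged that by eye and did not measure it. I did not touch the brown and turquoise look-alikes. The gripper was open and clear of everything, with wrist force near zero.

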